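Clamp the fitting jig and hold a bayonet cap half turned in its post socket

ROBOT

A 6-joint arm with a two-finger parallel gripper is mounted at the origin on the work surface. World frame = base frame: x ahead of the robot, y to its left, z up, the work surface at z = 0. Lengths are in m, angles in degrees, forces in N, time in s.
With the tool pointing down it reaches from about 0.3 to 0.75 m from the base axis. Payload 8.5 kg.
Tool frame: the origin (TCP) lies on the centre line of the jaws, within the pads' length; the fingertips stand 17 mm ahead of it and the grasp point (between the pads) lies 2 mm behind it (env.tcp_to_tips is the distance from the TCP to the fingertips, in m); z points along the fingers, y is the line along which they close (so a half turn about z gives the same grasp; the last joint's range is limited). The gripper opens to 85 mm and grips with 20 to 120 N. Pads are 22 mm wide; open, the fingers measure 114 mm over their backs; the gripper's body (76 mm by 85 mm) begins 54 mm behind the grasp point. The pads swing forward as they close: fully open they stand 13 mm farther back than shut.
Start: joints at [-85.674, 21.807, 74.336, -0, 83.858, -12.336], TCP at [0.158, -0.527, 0.228] pointing down, gripper open.
Joint ranges: [-178.18, 178.18], [-50.72, 133.34], [12.68, 142.11], [-81.47, 261.47], [9.98, 163.14], [-165.26, 165.26]. Speed limits (degrees/s): [136.94, 136.94, 180, 180, 180, 180].

INTERFACE

Orientations are given as a 3x3 rotation matrix whose columns are the frame's x, y, z axes.
In Python, from rig import env gives the robot as it stands. The module is installed in compiled form; this text tells all that it offers.
- The arm moves only by the shell command python3 -m pendant 'ROWS' [FORCE]. ROWS is JSON, a list of rows, each a list of 7 numbers: the opening, from 0 (shut) to 1 (fully open), then the shift along the tool's x, y, z in m, then the turn, a rotation vector about the tool's x, y, z in rad. A call has 1 to 5 rows; each row is the pose to reach, as a shift and turn from the pose commanded when the call began, along the tool's axes at that moment; what a row does not reach only later rows make up. A row lasts 1/8 s, in which the tool goes at most 62.5 mm and 10.7 degrees, less where a joint would pass 70% of its speed; a pose out of reach is approached as far as the arm can. A call with a gripper value outside its range is refused whole. The fingers move at their own pace and stop on an object; FORCE is the grip in N (left out, the last holds). Time passes only in rows, so rows that repeat a pose let the fingers close. It gives the time, the measured TCP pose, the force, the opening and the grip force at its end, in the units of the state.
- env.observe(): the state, without advancing time (a new reading comes with each control period).
- env.get_image(name): name is "side" or "top" or "wrist"; returns a dict with "image" (384x512x3 uint8, blue, green, red), "fx", "fy", "cx", "cy" (pixels), "pose" (4x4, takes a point from camera to world coordinates). Camera axes: x right, y up, looking along -z (the intrinsics and any distortion apply to the point x, -y, -z); pixel columns grow to the right and rows downward; lengths in m; the calibration is good to about 2 mm. The wrist camera is an equidistant fisheye: a pixel r from the principal point sees the ray r / f radians off the axis. A picture is of the moment at which its call begins. There is no depth.
- env.close_job(): hands the job in; it is judged then, once.
Trained networks look in the newest picture that a camera, given by its name, has taken for a name from the list of things; names that differ only in an ending like _2 or _b are one class to them, and where a whole thing is asked for, a point or a joint stands for the part that bears it (a point fixed in the world has none). Each returns a list of dicts, best first, with "conf" (0 to 1); they miss things now and then, are a little off and sometimes report something else, mostly with a low value. They report only what shows in the picture. A call takes as long as a camera call.
- env.find_in(camera, thing): "bbox" ([centre column, centre row, width, height] in pixels, round what is visible of it).
- env.trace(camera, thing): "mask" (384x512 bool, what is visible of it) and "bbox" ([centre column, centre row, width, height] in pixels, round what is visible of it).
- env.tip_of(camera, thing): "centre" ([column, row] in pixels: a listed point, or the origin of a listed thing).
The state is a dict: "time_s": time; "q": joint angles; "qvel": joint speeds; "joint_efforts": joint torques, N m; "position": TCP position; "tool_rot": TCP orientation; "ft_force": force on the tool from outside, world axes, zero at the start; "wrist_torque": the same for the moment, N m; "grip_width": finger opening in m; "gripper_force": force on a finger pad.
Only numpy, scipy, OpenCV 4.12 (cv2) and the standard library are available. Lean on these libraries where they do the work, as an engineer would, in place of code of your own. Each camera call takes 0.05 s, during which the arm holds its last target. There are 200 camera calls.

TASK

Lock the sliding carriage of the fitting jig where it stands by turning its black clamp knob clockwise to the end of its turn. Then take the bayonet cap by its wing grip, drop it fully down into the socket on the carriage, twist it clockwise only halfway, until the wing points at the two ribs on the socket's rim, well before the lock clicks, and finish while still holding it there, fully down, against its return spring, so that a colleague can check the fit. Do not let go at the end, and leave the two glass standoffs and the ball finial where they stand.

Things in the scene. Friction and masses are not known exactly. Their poses are not given: they have to be found in the camera images.
- clamp (a joint): Black clamp knob on the carriage: disc 44 mm across, on it a bar grip 42 mm long, 14 mm wide. Value: its turn in rad, growing clockwise seen from above; 0 = loose, bar square to the rail (along the socket's x); 1.4 = end stop; the carriage is locked from 1.15 on. Starts between 0 and 0.25, turns stiffly (about 0.1 N m) and stays where it is left.
- clamp_grip (a point): Point on the knob's axis inside the bar grip, 7 mm below the top of the bar and 23 mm above the top of the knob's disc. Its x axis runs along the bar and turns with the knob; z is up.
- carriage_mid (a point): Centre of the top face of the aluminium carriage plate (105 mm by 205 mm, top 33 mm above the table). The carriage slides along its own y axis on the steel rail of the jig, up to 30 mm either side of the middle; until it is locked it slides under about 2 N. The knob's axis lies 60 mm to -y of this point and the socket's axis 53 mm to +y.
- socket: Steel post socket fixed on the carriage plate: outside diameter 90 mm, inside 73 mm, 22 mm high; origin at the centre of its underside, x along the line of the gaps. The lugs, dropped through the gaps, turn clockwise (from above) under the lip, about 95 degrees from gap to end stop, not anticlockwise. At about 60 degrees they begin to meet a spring catch, which clicks in behind them at 90 and locks them.
- seat (a point): Centre of the socket's mouth, level with its rim, 22 mm above the carriage plate. An inward lip, 4 mm thick, 57 mm across inside, has two gaps 15 to 16 mm wide for the cap's lugs, along this point's x axis: one at +x, one at -x. z is up. When the cap is seated its disc lies on the lip and its origin is 14 mm below this point.
- half_mark: The two raised dark ribs (9 mm long, 4 mm wide) on top of the socket's rim, opposite each other, that mark the halfway turn. Origin on the socket's axis at its underside; the x axis points along the line through both ribs, 45 degrees clockwise (from above) from the gaps.
- cap: Aluminium bayonet cap, 150 to 310 g, upright on the table. Origin: centre of its underside. Plug 51 mm diameter, 14 mm high; disc 68 mm diameter, its top 20 mm up; on it along the x axis a wing grip 56 mm long, 14 mm wide, its top 50 mm up. Two lugs, 10 mm wide, stand out of the plug's foot (1 to 7 mm up) along +x and -x to 33.5 mm from the axis. Either way round fits.
- cap_grip (a point): Point to grip on the cap: on its axis inside the wing grip, 42 mm above its origin, 8 mm below the wing's top; x axis along the wing.
- return_ring (a joint): Spring ring inside the socket that the cap's lugs push round clockwise; it pushes the cap back (about 0.05 N m when half turned). Value in rad: 0 at rest; once pushed it is the cap's clockwise turn from the gaps less about 0.12. About 0.67 when half turned; above about 1.0 the lugs are meeting the catch.
- standoff_a: Bystander: black and white round glass standoff, 50 mm diameter, 32 mm high, origin at its underside. Leave it alone.
- standoff_b: Bystander: aluminium round glass standoff, 50 mm diameter, 32 mm high, origin at its underside. Leave it alone.
- finial: Bystander: steel ball finial, 60 mm diameter, 64 mm high, on a round foot, origin at its underside. Leave it alone.

How it is judged:
By the outcome, as a careful person would: the job done as asked, in the order asked, and still so for the second after the job is handed in, while the arm keeps its last pose, push and grip.
It also fails if it takes over 64 s, if anything falls off the work surface, if the arm or the gripper's body presses on something with over 40 N, if the wrist force passes 120 N, or if a joint passes its speed limit or range.

## Working session

There is one attempt and no reset: what is moved stays moved. The work goes in short steps, Python scripts to look and compute and a shell command to move; the robot and the scene stay as the last step left them, time stands still between calls to the robot, and variables do not carry over. Pictures are saved under pics/ and viewed, at most 10 in all, crops included, and the job is handed in when it is done.

```bash
mkdir -p pics; cat > h.py <<'E'
import numpy as np, cv2
from rig import env
def ray(c,px):
    u=(px[0]-c["cx"])/c["fx"]; v=(px[1]-c["cy"])/c["fy"]
    return u,v
def to_world(c,px,z,fish=False):
    u,v=ray(c,px)
    if fish:
        r=np.hypot(u,v); s=np.sin(r)/r if r>1e-9 else 1; d=np.array([u*s,-v*s,-np.cos(r)])
    else: d=np.array([u,-v,-1.])
    P=np.array(c["pose"]); d=P[:3,:3]@d; o=P[:3,3]
    return o+d*(z-o[2])/d[2]
E
python3 - <<'E'
from h import *
s=env.observe(); print(s["time_s"],s["position"],np.round(s["tool_rot"],3).tolist(),s["grip_width"])
Z=dict(clamp_grip=.033+.0,carriage_mid=.033,seat=.055,socket=.033,half_mark=.033,cap=0,cap_grip=.042,standoff_a=0,finial=0)
ims=[]
for n in ("top","side"):
    c=env.get_image(n); ims.append(c["image"]); print(n,c["fx"],c["cx"],c["cy"],np.round(c["pose"],3).tolist())
    for k,z in Z.items():
        for d in env.tip_of(n,k)[:3]: print(n,k,round(d["conf"],2),np.round(d["centre"],1),np.round(to_world(c,d["centre"],z),4))
cv2.imwrite("pics/a_top.png",ims[0]);cv2.imwrite("pics/a_side.png",ims[1])
E
```

```text
0.0 [ 0.15766121 -0.52659836  0.22719176] [[0.958, 0.287, -0.0], [0.287, -0.958, 0.002], [0.0, -0.001, -1.0]] 0.08516610449286875
top 446.9285982874298 254.50219244964362 189.57311254354747 [[-0.007, 0.983, -0.182, 0.369], [-1.0, -0.002, 0.024, -0.048], [0.023, 0.182, 0.983, 1.172], [0.0, 0.0, 0.0, 1.0]]
top clamp_grip 0.74 [301.9 223.1] [ 0.4918 -0.1965  0.033 ]
top carriage_mid 0.87 [273.8 225. ] [ 0.4872 -0.1243  0.033 ]
top seat 0.65 [253.9 217.3] [ 0.5045 -0.073   0.055 ]
top socket 0.91 [256.3 221.8] [ 0.4956 -0.0796  0.033 ]
top cap 0.71 [127.3 217. ] [0.5133 0.2576 0.    ]
top cap_grip 0.87 [120.  218.5] [0.5044 0.2648 0.042 ]
top standoff_a 0.86 [180.  140.1] [0.7226 0.1249 0.    ]
top standoff_a 0.85 [113.4 147. ] [0.7032 0.3034 0.    ]
top standoff_a 0.59 [273.9 226.3] [ 0.4872 -0.1267  0.    ]
top finial 0.76 [375.5 253.5] [ 0.4147 -0.3918  0.    ]
top finial 0.68 [255.3 221.6] [ 0.4998 -0.0779  0.    ]
side 447.1089600648872 260.4408941922219 186.22936008038187 [[-0.682, 0.531, -0.502, 0.003], [-0.731, -0.481, 0.484, 0.499], [0.015, 0.697, 0.717, 0.894], [0.0, 0.0, 0.0, 1.0]]
side clamp_grip 0.48 [322.2 186. ] [ 0.4955 -0.2064  0.033 ]
side clamp_grip 0.24 [180.1 292.8] [0.4877 0.2678 0.033 ]
side carriage_mid 0.71 [303.6 201.5] [ 0.4906 -0.1278  0.033 ]
side seat 0.77 [290.2 206.3] [ 0.4897 -0.0749  0.055 ]
side seat 0.52 [289.  210.1] [ 0.4828 -0.0636  0.055 ]
side socket 0.79 [287.5 208.6] [ 0.5016 -0.0792  0.033 ]
side cap 0.78 [178.1 291.9] [ 0.5112  0.2609 -0.    ]
side cap_grip 0.58 [180.6 281.7] [0.5044 0.2531 0.042 ]
side standoff_a 0.67 [118.  252.6] [0.6976 0.3044 0.    ]
side standoff_a 0.54 [171.5 207.4] [0.7312 0.124  0.    ]
```

View pics/a_top.png

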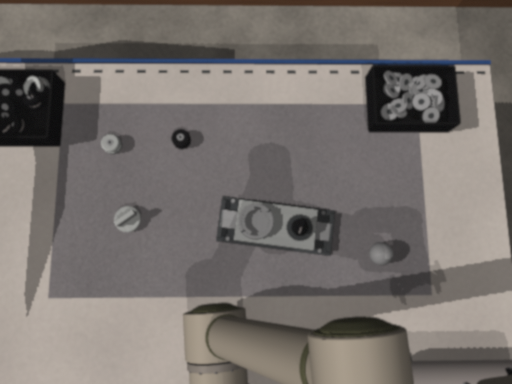

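View pics/a_side.png

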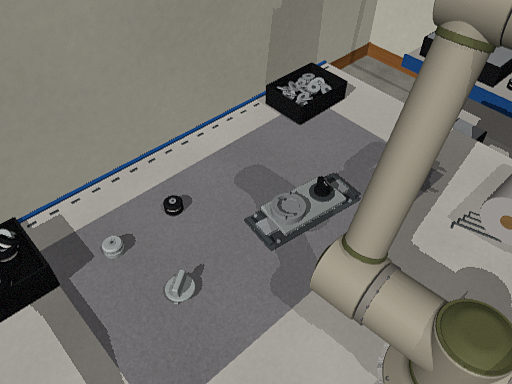

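The top view shows the socket at about (258,221), the knob at (301,226), the cap at (127,219), the finial at (381,253) and the standoffs at (110,143) and (181,138). The side view agrees. I'll move over the knob.

```bash
python3 -m pendant '[[1,0.405,-0.23,0,0,0,-2.56],[1,0.405,-0.23,0,0,0,-2.56],[1,0.405,-0.23,0,0,0,-2.56],[1,0.405,-0.23,0,0,0,-2.56],[1,0.405,-0.23,0,0,0,-2.56]]' 40
python3 - <<'E'
from h import *
s=env.observe();R=np.array(s["tool_rot"]);p=np.array(s["position"])
print(p,R[:,0],np.degrees(np.arctan2(R[1,0],R[0,0])),R.T@(np.array([.48,-.19,.227])-p))
E
```

```text
time_s: 1.62
position: [0.3749, -0.2996, 0.2281]
tool_rot: [[0.33, 0.944, 0.0], [0.944, -0.33, -0.001], [-0.0, 0.001, -1.0]]
ft_force: [0.5, -0.2, 0.4]
grip_width: 0.0854
gripper_force: 0.0
[ 0.37493633 -0.29957736  0.22805534] [ 3.30251879e-01  9.43892781e-01 -3.37421485e-04] 70.71593462846732 [0.13812711 0.06298009 0.001047  ]
```

```bash
python3 -m pendant '[[1,0.138,0.063,0,0,0,-1.63],[1,0.138,0.063,0,0,0,-1.63],[1,0.138,0.063,0,0,0,-1.63],[1,0.138,0.063,0,0,0,-1.63],[1,0.138,0.063,0,0,0,-1.63]]' >/dev/null
python3 -m pendant '[[1,0,0,0,0,0,-0.7],[1,0,0,0,0,0,-0.7],[1,0,0,0,0,0,-0.7],[1,0,0,0,0,0,-0.7],[1,0,0,0,0,0,-0.7]]'
python3 - <<'E'
from h import *
s=env.observe();R=np.array(s["tool_rot"]);p=np.array(s["position"])
print(p,np.degrees(np.arctan2(R[1,0],R[0,0])),s["q"])
Z=dict(clamp_grip=.08,carriage_mid=.033,seat=.055,socket=.033)
c=env.get_image("wrist"); cv2.imwrite("pics/b_w.png",c["image"]);print(c["fx"],c["cx"],c["cy"],np.round(c["pose"],3).tolist())
for k,z in Z.items():
    for d in env.tip_of("wrist",k)[:2]: print(k,round(d["conf"],2),np.round(d["centre"],1),np.round(to_world(c,d["centre"],z,True),4))
for n in ("top","side"):
    c=env.get_image(n)
    for k,z in Z.items():
        for d in env.tip_of(n,k)[:1]: print(n,k,round(d["conf"],2),np.round(d["centre"],1),np.round(to_world(c,d["centre"],z),4))
E
```

```text
time_s: 2.88
position: [0.4795, -0.1923, 0.2278]
tool_rot: [[-0.962, 0.274, 0.0], [0.274, 0.962, 0.0], [-0.0, 0.0, -1.0]]
ft_force: [0.1, 0.4, 0.2]
grip_width: 0.0855
gripper_force: 0.0
[ 0.47945579 -0.19229804  0.22783325] 164.12384177816162 [-3.50027178e+01  1.84474710e+01  7.95435643e+01  1.56746192e-03
  8.20073952e+01 -1.09126777e+02]
297.3186396354542 255.5672632566136 187.85672510936197 [[0.274, -0.92, -0.28, 0.408], [0.962, 0.262, 0.08, -0.173], [-0.0, -0.291, 0.957, 0.374], [0.0, 0.0, 0.0, 1.0]]
clamp_grip 0.68 [264.9 177.1] [ 0.4856 -0.1848  0.08  ]
carriage_mid 0.79 [311.3 159. ] [ 0.4916 -0.128   0.033 ]
seat 0.96 [361.6 155.6] [ 0.4975 -0.0729  0.055 ]
socket 0.84 [357.4 153.2] [ 0.4994 -0.0708  0.033 ]
top clamp_grip 0.49 [302.  223.3] [ 0.4862 -0.1906  0.08  ]
top carriage_mid 0.98 [274.7 227.2] [ 0.4815 -0.1265  0.033 ]
top seat 0.89 [257.2 219.7] [ 0.4984 -0.0813  0.055 ]
top socket 0.93 [256.  220.2] [ 0.4997 -0.0788  0.033 ]
side carriage_mid 0.61 [303.1 203. ] [ 0.4879 -0.123   0.033 ]
side socket 0.7 [289.9 207.6] [ 0.4998 -0.0862  0.033 ]
```

View pics/b_w.png

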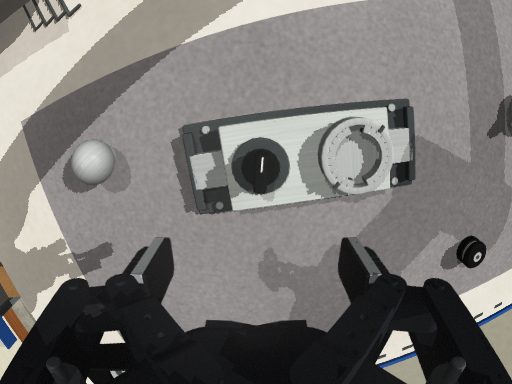

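```bash
python3 - <<'E'
from h import *
im=cv2.imread("pics/b_w.png")[85:225,175:425]
im=cv2.resize(im,None,fx=3.2,fy=3.2,interpolation=cv2.INTER_CUBIC); im=np.clip(255*(im/255.)**.6,0,255).astype(np.uint8); cv2.imwrite("pics/c.png",im)
E
```

```text
(no output)
```

View pics/c.png

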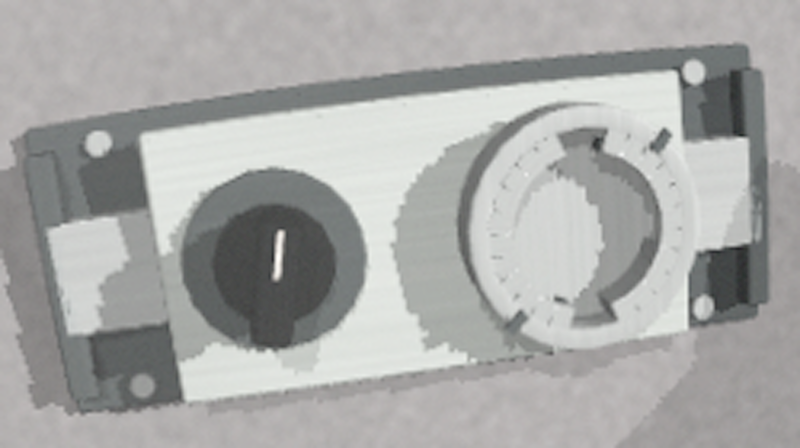

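```bash
python3 - <<'E'
from h import *
c=env.get_image("wrist")
def W(a,z): return to_world(c,(175+(a[0]+.5)/3.2-.5,85+(a[1]+.5)/3.2-.5),z,True)
P=[W(a,.033) for a in [(140,132),(680,70),(690,328),(183,402)]]
print("plate",np.round(P,4).tolist(),np.round(np.mean(P,0),4),[round(float(np.linalg.norm(P[i]-P[i-1])),4) for i in range(4)])
yaw=lambda d:np.degrees(np.arctan2(d[1],d[0]))
print(yaw(P[1]-P[0]),yaw(P[2]-P[3]),"x:",yaw(P[3]-P[0]),yaw(P[2]-P[1]))
g1,g2=W((583,140),.055),W((596,310),.055); r1,r2=W((660,141),.056),W((515,321),.056)
print("gaps",g1,g2,yaw(g2-g1),"ribs",r1,r2,yaw(r2-r1),(r1+r2)/2)
for z in (.07,.08,.09,.1): a,b=W((280,230),z),W((276,280),z); print(z,a,b,yaw(b-a),np.linalg.norm(a-b), np.linalg.norm(W((214,262),z)-W((335,262),z)))
# triangulate clamp_grip
r=[]
for n in ("wrist","top"):
    c2=env.get_image(n); d=env.tip_of(n,"clamp_grip")
    if d: r.append([to_world(c2,d[0]["centre"],z,n=="wrist")[:2] for z in (.05,.07,.09,.11)])
print(np.round(r,4).tolist())
d=env.trace("wrist","clamp"); 
c=env.get_image("wrist");d=env.trace("wrist","clamp");print([(round(x["conf"],2),np.round(x["bbox"],1).tolist()) for x in d[:2]])
E
```

```text
plate [[0.4247, -0.2218, 0.033], [0.4523, -0.0201, 0.033], [0.5541, -0.0341, 0.033], [0.5276, -0.2369, 0.033]] [ 0.4897 -0.1282  0.033 ] [0.104, 0.2035, 0.1027, 0.2045]
82.20541773979724 82.56391198336848 x: -8.380047450662905 -7.84696514521146
gaps [ 0.46562393 -0.07212768  0.055     ] [ 0.52732063 -0.07935111  0.055     ] -6.677772973977802 ribs [ 0.47244548 -0.04363086  0.056     ] [ 0.52264129 -0.1103136   0.056     ] -53.02918503494502 [ 0.49754339 -0.07697223  0.056     ]
0.07 [ 0.46616802 -0.18208161  0.07      ] [ 0.48192969 -0.18781847  0.07      ] -20.000246611200122 0.016773247049338132 0.03961887739002187
0.08 [ 0.46426195 -0.18177443  0.08      ] [ 0.47950443 -0.18732232  0.08      ] -20.000246611200254 0.016220732162115212 0.03831382181499465
0.09 [ 0.46235589 -0.18146726  0.09      ] [ 0.47707917 -0.18682617  0.09      ] -20.00024661120004 0.015668217274892315 0.03700876623996742
0.1 [ 0.46044982 -0.18116008  0.1       ] [ 0.47465392 -0.18633002  0.1       ] -20.000246611200154 0.01511570238766933 0.0357037106649402
[[[0.4913, -0.1875], [0.4862, -0.1866], [0.481, -0.1857], [0.4759, -0.1848]], [[0.4891, -0.1968], [0.487, -0.1941], [0.4849, -0.1915], [0.4827, -0.1888]]]
[(0.88, [261.4, 172.0, 39.9, 42.4])]
```

```bash
python3 - <<'E'
from h import *
def proj(c,p):
    P=np.array(c["pose"]); q=P[:3,:3].T@(np.array(p)-P[:3,3]); return c["cx"]+c["fx"]*q[0]/-q[2], c["cy"]+c["fy"]*-q[1]/-q[2]
tiles=[]
for n in ("side","top"):
    c=env.get_image(n); x0,y0=proj(c,(.4814,-.1876,.06)); x0=int(x0)-25;y0=int(y0)-25
    im=cv2.resize(c["image"][y0:y0+50,x0:x0+50],None,fx=8,fy=8,interpolation=cv2.INTER_CUBIC);im=np.clip(255*(im/255.)**.5,0,255).astype(np.uint8)
    for z in (.033,.05,.07,.09,.11):
        u,v=proj(c,(.4814,-.1876,z)); u=int((u-x0+.5)*8);v=int((v-y0+.5)*8); cv2.circle(im,(u,v),3,(0,0,255),-1); cv2.putText(im,str(int(z*1000)),(u+60,v),0,.4,(0,255,255),1)
    tiles.append(im)
cv2.imwrite("pics/d.png",np.hstack(tiles))
E
```

```text
(no output)
```

View pics/d.png

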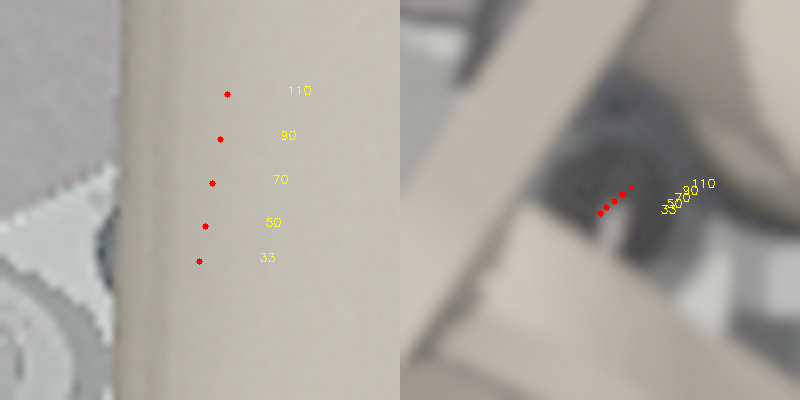

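The arm hides the knob in both fixed views, so I'll use the pictures saved at the start.

```bash
python3 - <<'E'
from h import *
def proj(c,p):
    P=np.array(c["pose"]); q=P[:3,:3].T@(np.array(p)-P[:3,3]); return c["cx"]+c["fx"]*q[0]/-q[2], c["cy"]+c["fy"]*-q[1]/-q[2]
tiles=[]
for n in ("side","top"):
    c=env.get_image(n); x0,y0=proj(c,(.4814,-.1876,.06)); x0=int(x0)-25;y0=int(y0)-25
    im=cv2.resize(cv2.imread(f"pics/a_{n}.png")[y0:y0+50,x0:x0+50],None,fx=8,fy=8,interpolation=cv2.INTER_CUBIC);im=np.clip(255*(im/255.)**.5,0,255).astype(np.uint8)
    for z in (.033,.05,.07,.09,.11):
        u,v=proj(c,(.4814,-.1876,z)); u=int((u-x0+.5)*8);v=int((v-y0+.5)*8); cv2.circle(im,(u,v),3,(0,0,255),-1); cv2.putText(im,str(int(z*1000)),(u+60,v),0,.4,(0,255,255),1)
    tiles.append(im)
cv2.imwrite("pics/e.png",np.hstack(tiles))
E
```

```text
(no output)
```

View pics/e.png

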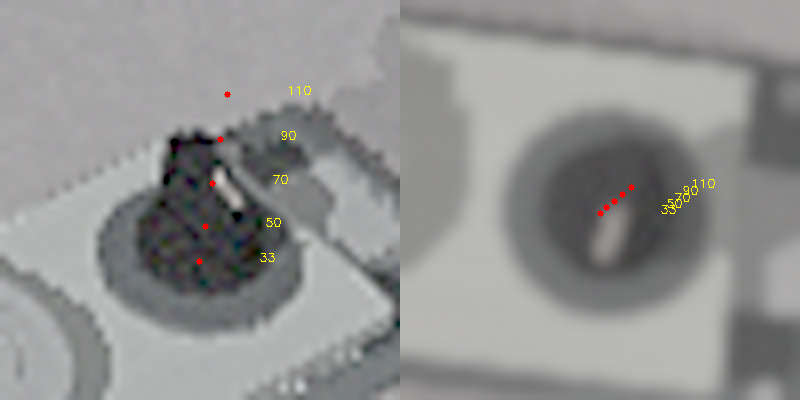

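The bar's top is at about z = 0.075 and the pointer line is at yaw -20, so the knob starts at about 0.21 rad. I'll descend partway and remeasure.

```bash
python3 -m pendant '[[0.6,0,0.005,0.05,0,0,0.07],[0.6,0,0.005,0.09,0,0,0.07],[0.6,0,0.005,0.09,0,0,0.07],[0.6,0,0.005,0.09,0,0,0.07]]'
python3 - <<'E'
from h import *
yaw=lambda d:np.degrees(np.arctan2(d[1],d[0]))
c=env.get_image("wrist"); im=c["image"]; cv2.imwrite("pics/f.png",im)
for k,z in dict(clamp_grip=.068,carriage_mid=.033,seat=.055).items():
    for d in env.tip_of("wrist",k)[:1]: print(k,round(d["conf"],2),np.round(d["centre"],1),np.round(to_world(c,d["centre"],z,True),4))
d=env.trace("wrist","clamp")[0]; m=d["mask"].astype(np.uint8); print(d["conf"],d["bbox"])
g=cv2.cvtColor(im,cv2.COLOR_BGR2GRAY); mm=(cv2.erode(m,np.ones((5,5)))>0)&(g>150)
n,l,st,ce=cv2.connectedComponentsWithStats(mm.astype(np.uint8)); print(st[1:].tolist(),ce[1:].tolist())
if n>1:
    i=1+np.argmax(st[1:,4]); ys,xs=np.where(l==i); W=np.array([to_world(c,(x,y),.075,True) for x,y in zip(xs,ys)])
    ctr=W.mean(0); u=np.linalg.svd(W[:,:2]-ctr[:2])[2][0]; t=(W[:,:2]-ctr[:2])@u; print("line",ctr,yaw(u),t.min(),t.max(),u)
E
```

```text
time_s: 4.72
position: [0.4816, -0.188, 0.1394]
tool_rot: [[-0.941, 0.339, 0.002], [0.339, 0.941, -0.001], [-0.002, -0.001, -1.0]]
ft_force: [0.5, 0.4, 0.7]
grip_width: 0.0512
gripper_force: 0.0
clamp_grip 0.82 [259.2 202. ] [ 0.4859 -0.1873  0.068 ]
carriage_mid 0.75 [321.1 174.2] [ 0.492  -0.1306  0.033 ]
seat 0.67 [385.5 168.6] [ 0.4991 -0.078   0.055 ]
0.62 [257.8, 197.6, 55.8, 64.6]
[[256, 179, 3, 21, 60]] [[256.95, 188.95]]
line [ 0.47330328 -0.18462346  0.075     ] -19.821554773337752 -0.007655123609490258 0.007837955113482791 [ 0.94075327 -0.33909186]
```

View pics/f.png

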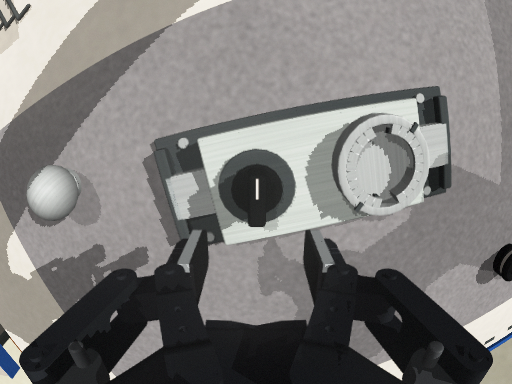

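The pointer line is at column 257, midway between the fingers (inner edges at columns 208 and 306), so the tool is centred and aligned. I'll descend and close gently.

```bash
python3 -m pendant '[[0.6,0,0.0004,0.03,0,0,0],[0.6,0,0.0004,0.055,0,0,0],[0.5,0,0.0004,0.0715,0,0,0],[0.4,0,0.0004,0.0715,0,0,0],[0.3,0,0.0004,0.0715,0,0,0]]' 20
python3 -m pendant '[[0.25,0,0,0,0,0,0],[0.25,0,0,0,0,0,0]]'
```

```text
time_s: 5.6
position: [0.4814, -0.1874, 0.0672]
tool_rot: [[-0.941, 0.339, 0.001], [0.339, 0.941, -0.001], [-0.001, -0.0, -1.0]]
ft_force: [-0.3, -0.0, -0.2]
grip_width: 0.0258
gripper_force: 0.0
time_s: 5.85
position: [0.4811, -0.1872, 0.0668]
tool_rot: [[-0.941, 0.339, 0.001], [0.339, 0.941, -0.001], [-0.001, -0.0, -1.0]]
ft_force: [-0.1, 0.1, 1.3]
grip_width: 0.0211
gripper_force: 0.0
```

```bash
python3 -m pendant '[[0.2,0,0,0,0,0,0],[0.19,0,0,0,0,0,0],[0.18,0,0,0,0,0,0]]'; python3 -m pendant '[[0.165,0,0,0,0,0,0],[0.15,0,0,0,0,0,0]]'
```

```text
time_s: 6.22
position: [0.481, -0.1871, 0.0663]
tool_rot: [[-0.941, 0.339, -0.0], [0.339, 0.941, 0.0], [0.0, 0.0, -1.0]]
ft_force: [0.1, -0.8, -0.2]
grip_width: 0.0153
gripper_force: 0.0
time_s: 6.48
position: [0.481, -0.1871, 0.0664]
tool_rot: [[-0.941, 0.339, 0.0], [0.339, 0.941, 0.0], [-0.0, 0.0, -1.0]]
ft_force: [-0.8, 0.9, 1.7]
grip_width: 0.0132
gripper_force: 19.5
```

```bash
python3 -m pendant '[[0.1,0,0,0,0,0,0],[0.1,0,0,0,0,0,0.15],[0.1,0,0,0,0,0,0.3],[0.1,0,0,0,0,0,0.45],[0.1,0,0,0,0,0,0.6]]' 45; python3 -m pendant '[[0.1,0,0,0,0,0,0.15],[0.1,0,0,0,0,0,0.3],[0.1,0,0,0,0,0,0.4],[0.1,0,0,0,0,0,0.5],[0.1,0,0,0,0,0,0.5]]'; python3 -c "
from h import *
s=env.observe();print(s['wrist_torque'],s['q'])"
```

```text
time_s: 7.1
position: [0.4815, -0.1869, 0.0665]
tool_rot: [[-0.581, 0.814, 0.001], [0.814, 0.581, 0.0], [-0.001, 0.001, -1.0]]
ft_force: [2.1, 3.1, 1.5]
grip_width: 0.0123
gripper_force: 45.1
time_s: 7.72
position: [0.4822, -0.1867, 0.0665]
tool_rot: [[-0.123, 0.992, 0.003], [0.992, 0.123, 0.0], [0.0, 0.003, -1.0]]
ft_force: [5.7, 4.7, 0.4]
grip_width: 0.0123
gripper_force: 44.9
[ 0.82052861 -1.05477571  0.02275974] [-34.35965248  28.88721631  93.01742984   0.13770241  57.96643836
 -41.52554824]
```

```bash
python3 -m pendant '[[0.1,0,0,0,0,0,0.07],[0.1,0,0,0,0,0,0.1],[0.1,0,0,0,0,0,0.1]]'; python3 -c "
from h import *
s=env.observe();print(s['wrist_torque'],np.degrees(np.arctan2(s['tool_rot'][1][0],s['tool_rot'][0][0])))"; python3 -m pendant '[[0.1,0,0,0,0,0,0.06],[0.1,0,0,0,0,0,0.06]]'; python3 -c "
from h import *
s=env.observe();print(s['wrist_torque'],np.degrees(np.arctan2(s['tool_rot'][1][0],s['tool_rot'][0][0])))"
```

```text
time_s: 8.1
position: [0.4824, -0.1867, 0.0666]
tool_rot: [[-0.025, 1.0, 0.003], [1.0, 0.025, 0.0], [0.0, 0.003, -1.0]]
ft_force: [6.7, 5.9, -0.5]
grip_width: 0.0122
gripper_force: 44.9
[ 0.83831102 -1.2102452   0.19867154] 91.43337150222695
time_s: 8.35
position: [0.4823, -0.1867, 0.0666]
tool_rot: [[0.034, 0.999, 0.003], [0.999, -0.034, -0.0], [-0.0, 0.003, -1.0]]
ft_force: [7.3, 4.5, -0.5]
grip_width: 0.0123
gripper_force: 48.4
[ 0.84318245 -1.22558037  0.9755201 ] 88.07842456554975
```

End stop reached (the torque jumped to 0.98 N m). I'll release and rise.

```bash
python3 -m pendant '[[0.1,0,0,0,0,0,-0.05],[0.5,0,0,0,0,0,-0.05],[0.6,0,0,0,0,0,-0.05],[0.6,0,0,-0.06,0,0,-0.05],[0.6,0,0,-0.11,0,0,-0.05]]'
python3 - <<'E'
from h import *
yaw=lambda d:np.degrees(np.arctan2(d[1],d[0]))
c=env.get_image("wrist"); im=c["image"]; cv2.imwrite("pics/g.png",im)
for k,z in dict(clamp_grip=.068,carriage_mid=.033,seat=.055).items():
    for d in env.tip_of("wrist",k)[:1]: print(k,round(d["conf"],2),np.round(d["centre"],1),np.round(to_world(c,d["centre"],z,True),4))
d=env.trace("wrist","clamp")[0]; m=d["mask"].astype(np.uint8)
g=cv2.cvtColor(im,cv2.COLOR_BGR2GRAY); mm=(cv2.erode(m,np.ones((5,5)))>0)&(g>150)
n,l,st,ce=cv2.connectedComponentsWithStats(mm.astype(np.uint8)); print(st[1:].tolist())
if n>1:
    i=1+np.argmax(st[1:,4]); ys,xs=np.where(l==i); W=np.array([to_world(c,(x,y),.075,True) for x,y in zip(xs,ys)])
    ctr=W.mean(0); u=np.linalg.svd(W[:,:2]-ctr[:2])[2][0]; t=(W[:,:2]-ctr[:2])@u; print("line",ctr,yaw(u),t.min(),t.max())
for n in("side",):
    c=env.get_image(n)
    for d in env.tip_of(n,"cap")[:1]+env.tip_of(n,"cap_grip")[:1]: print(d["centre"],d["conf"])
s=env.observe();R=np.array(s["tool_rot"]);p=np.array(s["position"]);print(p,yaw(R[:,0]),R.T@(np.array([.506,.258,.2])-p),s["q"])
E
```

```text
time_s: 8.98
position: [0.4807, -0.1873, 0.178]
tool_rot: [[-0.014, 1.0, -0.0], [1.0, 0.014, -0.0], [-0.0, -0.0, -1.0]]
ft_force: [0.5, 0.5, -0.3]
grip_width: 0.0516
gripper_force: 0.0
clamp_grip 0.78 [261.7 186.8] [ 0.4863 -0.1905  0.068 ]
carriage_mid 0.76 [268.8 116.6] [ 0.4928 -0.1297  0.033 ]
seat 0.68 [276.  65.] [ 0.4974 -0.0815  0.055 ]
[[257, 167, 2, 18, 36]]
line [ 0.48231915 -0.17824273  0.075     ] -89.08869505918736 -0.007554688691250675 0.007625325823473207
[177.8, 288.9] 0.68
[180.5, 283.3] 0.73
[ 0.48045594 -0.18686483  0.17493904] 90.84796480195399 [ 0.44447881  0.03206742 -0.02440369] [-3.44272396e+01  2.11219222e+01  8.47805091e+01 -9.79012725e-04
  7.42625240e+01 -3.52750490e+01]
```

The knob's pointer line is at yaw 91, which is about 1.41 rad of turn. Now to the cap.

```bash
python3 -m pendant '[[1,0.3,0.032,-0.025,0,0,-0.3],[1,0.3,0.032,-0.025,0,0,-0.3],[1,0.3,0.032,-0.025,0,0,-0.3],[1,0.3,0.032,-0.025,0,0,-0.3],[1,0.3,0.032,-0.025,0,0,-0.3]]'>/dev/null;  python3 -m pendant '[[1,0.137,-0.043,0,0,0,-0.3],[1,0.137,-0.043,0,0,0,-0.3],[1,0.137,-0.043,0,0,0,-0.3],[1,0.137,-0.043,0,0,0,-0.3]]'
python3 - <<'E'
from h import *
yaw=lambda d:np.degrees(np.arctan2(d[1],d[0]))
c=env.get_image("wrist"); im=c["image"]; cv2.imwrite("pics/h.png",im)
for k,z in dict(cap_grip=.042,cap=0).items():
    for d in env.tip_of("wrist",k)[:1]: print(k,round(d["conf"],2),np.round(d["centre"],1),np.round(to_world(c,d["centre"],z,True),4))
for d in env.trace("wrist","cap_grip")[:1]: print(d["conf"],d["bbox"])
s=env.observe();R=np.array(s["tool_rot"]);p=np.array(s["position"]);print(p,yaw(R[:,0]),s["q"])
b=d["bbox"];x0,y0=int(b[0]-45),int(b[1]-45); print(x0,y0)
cv2.imwrite("pics/h.png",cv2.resize(im[y0:y0+90,x0:x0+90],None,fx=6,fy=6,interpolation=cv2.INTER_CUBIC))
E
```

```text
time_s: 10.5
position: [0.4247, 0.2307, 0.2008]
tool_rot: [[-0.578, 0.816, -0.001], [0.816, 0.578, -0.0], [0.0, -0.001, -1.0]]
ft_force: [0.9, 1.0, 0.3]
grip_width: 0.0854
gripper_force: 0.0
cap_grip 0.71 [330.6 196.4] [0.5086 0.2547 0.042 ]
cap 0.76 [322.7 186.6] [0.5096 0.2538 0.    ]
0.72 [327.5, 192.6, 50.3, 64.1]
[0.42601011 0.22924861 0.20103889] 125.11312284908696 [ 1.42353734e+01  1.65335499e+01  8.71304981e+01 -1.11021814e-02
  7.63543110e+01 -2.08751278e+01]
282 147
```

View pics/h.png

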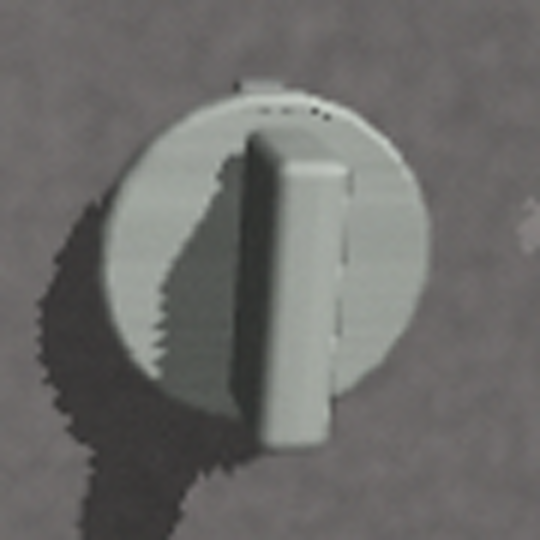

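The crop shows the wing's top face, with corners (282,168), (350,168), (328,447) and (260,445), and the disc centred at about (268,255).

```bash
python3 - <<'E'
from h import *
yaw=lambda d:np.degrees(np.arctan2(d[1],d[0]))
c=env.get_image("wrist")
def W(a,z): return to_world(c,(282+(a[0]+.5)/6-.5,147+(a[1]+.5)/6-.5),z,True)
A=[W(a,.05) for a in [(282,168),(350,168),(328,447),(260,445)]]
print(np.mean(A,0),yaw(A[0]+A[1]-A[2]-A[3]),np.linalg.norm(A[0]-A[3]),np.linalg.norm(A[1]-A[0]),W((268,255),.02))
t=np.mean(A,0);y=yaw(A[0]+A[1]-A[2]-A[3])
s=env.observe();R=np.array(s["tool_rot"]);p=np.array(s["position"]);print(p,R.T@(t-p),yaw(R[:,0])-y)
E
```

```text
[0.51009929 0.25349292 0.05      ] 125.36014910398512 0.05256313863753467 0.012518576155795024 [0.50918429 0.25435087 0.02      ]
[0.42592272 0.22927446 0.20106118] [-0.02860881  0.08284944  0.1510272 ] -0.24521674303174734
```

```bash
python3 -m pendant '[[0.6,-0.014,0.041,0.03,0,0,0],[0.6,-0.028,0.0826,0.06,0,0,0],[0.6,-0.028,0.0826,0.09,0,0,0],[0.6,-0.028,0.0826,0.125,0,0,0],[0.6,-0.028,0.0826,0.159,0,0,0]]' 30;python3 -m pendant '[[0.5,0,0,0,0,0,0],[0.3,0,0,0,0,0,0],[0.2,0,0,0,0,0,0],[0.1,0,0,0,0,0,0],[0.1,0,0,0,0,0,0]]'
```

```text
time_s: 11.38
position: [0.5094, 0.2541, 0.041]
tool_rot: [[-0.576, 0.818, -0.0], [0.818, 0.576, -0.0], [-0.0, -0.0, -1.0]]
ft_force: [0.2, -0.7, -0.9]
grip_width: 0.0511
gripper_force: 0.0
time_s: 12.0
position: [0.5093, 0.255, 0.0437]
tool_rot: [[-0.577, 0.817, 0.002], [0.817, 0.577, 0.0], [-0.001, 0.002, -1.0]]
ft_force: [-1.0, -1.7, 6.3]
grip_width: 0.0127
gripper_force: 29.4
```

```bash
python3 -m pendant '[[0.1,0,0,-0.002,0,0,0],[0.1,0,0,-0.01,0,0,0],[0.1,0,0,-0.05,0,0,0],[0.1,0,0,-0.1,0,0,0],[0.1,-0.03,-0.023,-0.14,0,0,-0.15]]' 70;python3 -m pendant '[[0.1,-0.05,-0.02,0,0,0,-0.18],[0.1,-0.1,-0.04,0,0,0,-0.36],[0.1,-0.145,-0.085,0,0,0,-0.54],[0.1,-0.145,-0.085,0,0,0,-0.67],[0.1,-0.145,-0.085,0,0,0,-0.67]]'
python3 - <<'E'
from h import *
yaw=lambda d:np.degrees(np.arctan2(d[1],d[0]))
s=env.observe();R=np.array(s["tool_rot"]);p=np.array(s["position"]);print(p,yaw(R[:,0]),s["grip_width"],s["q"])
c=env.get_image("wrist"); im=c["image"]; cv2.imwrite("pics/i.png",im)
for k,z in dict(carriage_mid=.033,seat=.055,socket=.033,half_mark=.033,cap_grip=p[2]+.002,cap=p[2]-.043).items():
    for d in env.tip_of("wrist",k)[:1]: print(k,round(d["conf"],2),np.round(d["centre"],1),np.round(to_world(c,d["centre"],z,True),4))
E
```

```text
time_s: 12.62
position: [0.5072, 0.2183, 0.1845]
tool_rot: [[-0.697, 0.717, 0.002], [0.717, 0.697, 0.001], [-0.001, 0.002, -1.0]]
ft_force: [0.8, -0.7, -3.5]
grip_width: 0.0104
gripper_force: 68.8
time_s: 13.25
position: [0.5462, 0.0533, 0.1825]
tool_rot: [[-0.99, 0.138, -0.0], [0.138, 0.99, 0.0], [0.0, 0.0, -1.0]]
ft_force: [-0.1, 1.3, -2.6]
grip_width: 0.0099
gripper_force: 69.0
[0.54623764 0.05325215 0.18253342] 172.06912321672849 0.009939372167938469 [-6.79904726e+00  2.38032279e+01  7.89644053e+01  1.02045319e-02
  7.72419229e+01 -8.88704240e+01]
carriage_mid 0.7 [ 87.5 149.9] [ 0.4916 -0.1303  0.033 ]
seat 0.77 [119.8 151.1] [ 0.4984 -0.0776  0.055 ]
socket 0.96 [126.1 145.3] [ 0.4957 -0.0799  0.033 ]
cap_grip 0.73 [257.4 236.3] [0.5433 0.054  0.1845]
cap 0.68 [253.9 209. ] [0.5444 0.0517 0.1395]
```

View pics/i.png

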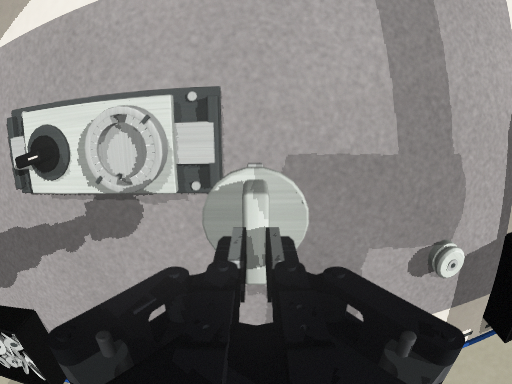

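The cap is held centrally, with its disc spanning columns 203 to 309 and a lug at the top. The socket is at (122,150) with the gaps roughly up and down. I'll rectify both to metric views.

```bash
python3 - <<'E'
from h import *
c=env.get_image("wrist"); im=c["image"]; s=env.observe();p=np.array(s["position"]);R=np.array(s["tool_rot"])
P=np.array(c["pose"])
def rect(ctr,z,half=.06,n=400):
    # axes: right = carriage +y, down = carriage +x (yaw -8)
    a=np.radians(-8); ex=np.array([np.cos(a),np.sin(a)]); ey=np.array([-np.sin(a),np.cos(a)])
    t=(np.arange(n)+.5)/n*2*half-half; Y,X=np.meshgrid(t,t)
    w=np.stack([ctr[0]+X*ex[0]+Y*ey[0],ctr[1]+X*ex[1]+Y*ey[1],np.full_like(X,z)],-1)
    q=(w-P[:3,3])@P[:3,:3]; th=np.arctan2(np.hypot(q[...,0],q[...,1]),-q[...,2]); h=np.hypot(q[...,0],q[...,1])
    return cv2.remap(im,(c["cx"]+c["fx"]*th*q[...,0]/h).astype(np.float32),(c["cy"]-c["fy"]*th*q[...,1]/h).astype(np.float32),cv2.INTER_CUBIC)
A=rect((.498,-.077),.055); B=rect(p[:2],p[2]-.0437+.02)
for r in (45,28.5): cv2.circle(A,(200,200),int(r/.3),(0,0,255),1)
cv2.circle(B,(200,200),int(34/.3),(0,0,255),1)
o=np.hstack([A,B]); o=np.clip(255*(o/255.)**.7,0,255).astype(np.uint8)
for k in range(0,800,50): cv2.line(o,(k,0),(k,6),(0,255,0),1)
for k in range(0,400,50): cv2.line(o,(0,k),(6,k),(0,255,0),1)
cv2.imwrite("pics/j.png",o); print(p)
E
```

```text
[0.54631612 0.05432729 0.18235132]
```

View pics/j.png

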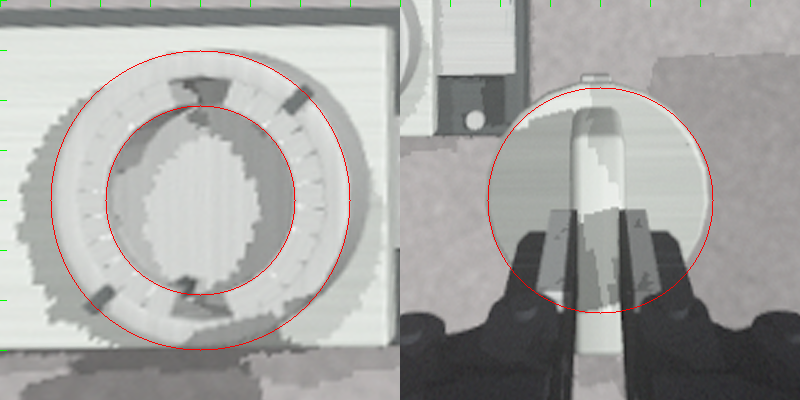

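The socket matches the circle centred at (0.498,-0.077) with the gaps along yaw -8, and the cap's centre is at the TCP to within about 1 mm. I'll go above the socket.

```bash
python3 -m pendant '[[0.1,0.013,-0.06,0,0,0,0],[0.1,0.025,-0.115,0,0,0,0],[0.1,0.0297,-0.1367,0.03,0,0,0],[0.1,0.0297,-0.1367,0.065,0,0,0],[0.1,0.0297,-0.1367,0.0735,0,0,0]]'
python3 -m pendant '[[0.1,0,0,0,0,0,0],[0.1,0,0,0.001,0,0,0]]'
python3 - <<'E'
from h import *
s=env.observe();R=np.array(s["tool_rot"]);p=np.array(s["position"]);print(p,np.degrees(np.arctan2(R[1,0],R[0,0])),R.T@(np.array([.498,-.077,p[2]])-p),s["ft_force"])
E
```

```text
time_s: 14.28
position: [0.4976, -0.0773, 0.1074]
tool_rot: [[-0.991, 0.136, -0.003], [0.136, 0.991, 0.001], [0.003, 0.001, -1.0]]
ft_force: [0.6, 0.2, -2.2]
grip_width: 0.0106
gripper_force: 69.1
time_s: 14.52
position: [0.4992, -0.0775, 0.109]
tool_rot: [[-0.991, 0.135, 0.002], [0.135, 0.991, -0.001], [-0.002, -0.001, -1.0]]
ft_force: [1.1, -0.2, -3.5]
grip_width: 0.0099
gripper_force: 69.1
[ 0.49924704 -0.07751728  0.10904447] 172.2573043964048 [ 1.30535926e-03  3.44552227e-04 -3.34587975e-06] [ 1.08555998 -0.2092757  -3.45347653]
```

```bash
python3 -m pendant '[[0.1,0.0007,0.0003,0.004,0,0,0],[0.1,0.0007,0.0003,0.008,0,0,0],[0.1,0.0007,0.0003,0.012,0,0,0],[0.1,0.0007,0.0003,0.016,0,0,0]]'
python3 -m pendant '[[0.1,0,0,0.003,0,0,0],[0.1,0,0,0.006,0,0,0],[0.1,0,0,0.008,0,0,0],[0.1,0,0,0.008,0,0,0]]'
```

```text
time_s: 15.02
position: [0.4978, -0.0772, 0.0915]
tool_rot: [[-0.991, 0.135, -0.0], [0.135, 0.991, 0.0], [0.0, 0.0, -1.0]]
ft_force: [0.6, 1.0, -3.6]
grip_width: 0.0101
gripper_force: 69.1
time_s: 15.52
position: [0.4981, -0.0774, 0.0848]
tool_rot: [[-0.991, 0.135, 0.001], [0.135, 0.991, -0.001], [-0.001, -0.0, -1.0]]
ft_force: [-2.2, 0.4, 7.3]
grip_width: 0.0107
gripper_force: 70.8
```

Seated at z = 0.0848, against a predicted 0.0847. Now the twist.

```bash
python3 -m pendant '[[0.1,0,0,0,0,0,0.1],[0.1,0,0,0,0,0,0.2],[0.1,0,0,0,0,0,0.3],[0.1,0,0,0,0,0,0.4]]'
python3 -m pendant '[[0.1,0,0,0,0,0,0.12],[0.1,0,0,0,0,0,0.24],[0.1,0,0,0,0,0,0.33],[0.1,0,0,0,0,0,0.38],[0.1,0,0,0,0,0,0.38]]'
python3 - <<'E'
from h import *
s=env.observe();R=np.array(s["tool_rot"]);p=np.array(s["position"]);print(p,np.degrees(np.arctan2(R[1,0],R[0,0])),s["ft_force"],s["wrist_torque"])
E
```

```text
time_s: 16.02
position: [0.4987, -0.0774, 0.0849]
tool_rot: [[-0.858, 0.513, 0.003], [0.513, 0.858, -0.001], [-0.003, 0.001, -1.0]]
ft_force: [0.2, 0.6, 5.3]
grip_width: 0.0104
gripper_force: 70.5
time_s: 16.65
position: [0.4987, -0.0775, 0.0849]
tool_rot: [[-0.609, 0.793, 0.003], [0.793, 0.609, -0.001], [-0.003, 0.002, -1.0]]
ft_force: [0.3, 0.6, 5.8]
grip_width: 0.0102
gripper_force: 70.5
[ 0.49868038 -0.07750048  0.08487463] 127.50153918662691 [0.32292282 0.61170216 5.78796895] [ 0.08987865 -0.04389773  0.05006536]
```

```bash
python3 - <<'E'
from h import *
c=env.get_image("wrist"); im=cv2.cvtColor(c["image"],cv2.COLOR_BGR2GRAY); P=np.array(c["pose"])
def samp(w):
    q=(w-P[:3,3])@P[:3,:3]; h=np.hypot(q[...,0],q[...,1]); th=np.arctan2(h,-q[...,2])
    return cv2.remap(im,(c["cx"]+c["fx"]*th*q[...,0]/h).astype(np.float32),(c["cy"]-c["fy"]*th*q[...,1]/h).astype(np.float32),cv2.INTER_LINEAR)
C=np.array([.498,-.077])
ang=np.arange(97,158,2.); r=np.array([39,41,43.])/1000
A,Rr=np.meshgrid(np.radians(ang),r); w=np.stack([C[0]+Rr*np.cos(A),C[1]+Rr*np.sin(A),np.full_like(A,.056)],-1)
print("rim",list(zip(ang.astype(int).tolist(),samp(w).mean(0).astype(int).tolist())))
s=env.observe();R=np.array(s["tool_rot"]);p=np.array(s["position"])
for x in (.012,.016,.020,.024):
    y=np.arange(-.012,.0121,.001); w=p+x*R[:,0]+y[:,None]*R[:,1]; w[:,2]=p[2]+.0063
    print(x,samp(w[None]).ravel().tolist())
for k,z in dict(carriage_mid=.033,cap_grip=p[2]-.002,cap=.041,seat=.055).items():
    for d in env.tip_of("wrist",k)[:1]: print(k,round(d["conf"],2),np.round(to_world(c,d["centre"],z,True),4))
E
```

```text
rim [(97, 185), (99, 184), (101, 184), (103, 184), (105, 184), (107, 187), (109, 188), (111, 188), (113, 188), (115, 188), (117, 186), (119, 186), (121, 188), (123, 175), (125, 103), (127, 79), (129, 81), (131, 162), (133, 186), (135, 186), (137, 187), (139, 190), (141, 191), (143, 190), (145, 185), (147, 185), (149, 186), (151, 190), (153, 191), (155, 187), (157, 185)]
0.012 [135, 135, 134, 135, 135, 121, 163, 190, 204, 205, 205, 208, 208, 213, 214, 212, 207, 193, 148, 172, 173, 174, 173, 173, 173]
0.016 [132, 132, 131, 131, 130, 121, 165, 190, 205, 205, 206, 208, 208, 212, 213, 212, 205, 193, 149, 169, 169, 169, 169, 169, 168]
0.02 [132, 132, 132, 131, 130, 119, 167, 191, 204, 204, 206, 207, 208, 213, 214, 213, 204, 193, 150, 170, 170, 168, 169, 168, 169]
0.024 [209, 152, 139, 140, 136, 119, 167, 193, 205, 205, 206, 208, 208, 214, 214, 213, 204, 192, 155, 178, 178, 178, 177, 178, 177]
carriage_mid 0.57 [ 0.4908 -0.13    0.033 ]
cap_grip 0.76 [ 0.4994 -0.0768  0.0829]
```

The rib is centred at yaw 127.3 and the wing at 127.5, so the halfway turn is right. The cap is still fully down, pressed lightly and held. I'll hold briefly, then hand in.

```bash
python3 -m pendant '[[0.1,0,0,0,0,0,0],[0.1,0,0,0,0,0,0]]' && python3 -c "
from rig import env
print(env.close_job())"
```

```text
time_s: 17.15
position: [0.4987, -0.0775, 0.0849]
tool_rot: [[-0.609, 0.793, 0.003], [0.793, 0.609, -0.001], [-0.003, 0.002, -1.0]]
ft_force: [-0.7, 0.8, 5.2]
grip_width: 0.0103
gripper_force: 70.5
the job is handed in; nothing more can be done
None
```

The carriage is locked with the clamp at its end stop, and the cap is fully down in the socket, turned halfway so the wing points at the ribs and still held there; I handed the job in at about 17 s, and no verdict was returned.

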